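Clamp a breathing filter in a leak-test jig and open the test valve to the set mark

ROBOT

A 6-joint arm with a two-finger parallel gripper is mounted at the origin on the work surface. World frame = base frame: x ahead of the robot, y to its left, z up, the work surface at z = 0. Lengths are in m, angles in rad, forces in N, time in s.
With the tool pointing down it reaches from about 0.3 to 0.775 m from the base axis. Payload 14.6 kg.
Tool frame: the origin (TCP) lies at the very end of the fingers, on their centre line; the grasp point (between the pads) lies 19 mm behind it; z points along the fingers, y is the line along which they close (so a half turn about z gives the same grasp; the last joint's range is limited). The gripper opens to 94 mm and grips with 3 to 60 N. Pads are 16 mm wide; open, the fingers measure 119 mm over their backs; the gripper's body (75 mm by 177 mm) begins 78 mm behind the grasp point.
Start: joints at [-1.372, 0.3, 1.521, -0, 1.321, -0.067], TCP at [0.144, -0.531, 0.18] pointing down, gripper open.
Joint ranges: [-3.03, 3.03], [-0.79, 2.21], [0.23, 2.52], [-1.04, 4.18], [0, 3.07], [-2.55, 2.55]. Speed limits (rad/s): [2.22, 2.22, 2.57, 3.14, 3.14, 3.14].

INTERFACE

Orientations are given as [roll, pitch, yaw] about the fixed x, y, z axes, in that order (R = Rz(yaw) Ry(pitch) Rx(roll)).
In Python, from station import ctrl gives the robot as it stands.
- The arm moves only by the tool move_arm, never from a script. Its argument "increments" is a list of rows, each a list of 7 numbers: the opening, from 0 (shut) to 1 (fully open), then the shift along the tool's x, y, z in units of 50 mm (1.0 is 50 mm), then the turn, a rotation vector about the tool's x, y, z in rad. In form: [[claw, tx, ty, tz, rx, ry, rz], ...]. A call has 1 to 20 rows; each row shifts and turns the commanded pose from where the row before left it, along the tool's axes as they then stand; what a row does not reach is not made up. A row lasts 1/10 s, in which the tool goes at most 50 mm and 8.59 degrees, less where a joint would pass 70% of its speed; a pose out of reach is approached as far as the arm can. A call is refused whole if a number of a shift passes 1 or a number of a turn 0.15, either way. A call with a gripper value outside its range is refused whole. The fingers move at their own pace and stop on an object; "force" is the grip in N (left out, the last holds). Time passes only in rows, so rows that do not move let the fingers close. It gives the time, the measured TCP pose, the force, the opening and the grip force at its end, in the units of the state.
- ctrl.get_obs(): the state, without advancing time (a new reading comes with each control period).
- ctrl.camera(name): name is "scene" or "top" or "wrist"; returns a dict with "color" (400x640x3 uint8, blue, green, red), "K" (3x3 intrinsics, pixels), "distortion" ([k1, k2, p1, p2, k3] as OpenCV has them; the pictures are not rectified), "pose" (4x4, takes a point from camera to world coordinates); the wrist camera has in their place "tool_from_camera" (4x4, takes a point from camera to tool coordinates, whose origin is the TCP and whose axes are the flange's). Camera axes: x right, y down, z forward; pixel columns grow to the right and rows downward; lengths in m; the calibration is good to about 2 mm. A picture is of the moment at which its call begins: read the wrist's pose just before it. There is no depth.
- ctrl.hand_in(): hands the job in; it is judged then, once.
Trained networks look in a picture, given as the dict that the camera call returned (one of the last four; its "shot" number tells which), for a name from the list of things; names that differ only in an ending like _2 or _b are one class to them, and where a whole thing is asked for, a point or a joint stands for the part that bears it (a point fixed in the world has none). Each returns a list of dicts, best first, with "conf" (0 to 1); they miss things now and then, are a little off and sometimes report something else, mostly with a low value. They report only what shows in the picture. A call takes as long as a camera call. They do not tell look-alikes from the thing itself.
- ctrl.cut_out(name, picture): "mask" (400x640 bool, what is visible of it) and "centre" ([row, column] in pixels, amid what is visible of it).
The state is a dict: "time_s": time; "qpos": joint angles; "joint_vel": joint speeds; "tau": joint torques, N m; "ee_pos": TCP position; "eef_rot": TCP orientation; "force": force on the tool from outside, world axes, zero at the start; "moment": the same for the moment, N m; "grip_width": finger opening in m; "grip_force": force on a finger pad.
Only numpy, scipy, OpenCV 4.12 (cv2) and the standard library are available. Lean on these libraries where they do the work, as an engineer would, in place of code of your own. Each camera call takes 0.05 s, during which the arm holds its last target. There are 200 camera calls.

TASK

Get the breathing filter that lies in the leak-test jig clamped and under test: flip up the tailstock's cam lever, slide the tailstock forward until its sprung nose is pressed in against the filter and holds it on the headstock seal, then flip the lever fully down again to lock it. Only when it is locked, swing the ball-valve lever open until it lines up with the set mark on the graduated quadrant, without swinging past the mark. Leave the set mark, the vent cock and everything else on the bench where they are.

Things in the scene. Friction and masses are not known exactly. Their poses are not given: they have to be found in the camera images.
- jig: leak-test jig, fixed: aluminium base plate 150 mm (its x) by 500 mm (its y, from -265 to +235 mm), 10 mm thick, with all of the mechanism. Origin on the bench under the clamping axis, z up. The clamping axis runs along its y at x = 0, 58 mm above the bench: headstock at +y, tailstock at -y. Its place and yaw change from start to start
- carriage (a joint): tailstock, a grey block on a rail (56 mm wide, 64 long, 80 high): metres moved along the jig's +y towards the filter. At 0 its nose face is at jig y = -111 mm. With the filter home the nose touches it at 0.100; at 0.108 the nose is fully in and the carriage stops. Free, it slides with 6 N and stays where left; with the cam lever down it holds against about 25 N
- nose (a joint): sprung nose of the tailstock (rubber disc 30 mm diameter): metres it is pushed back into the carriage, 0 to 0.008; the spring needs about 0.5 N at first and 3.3 N fully in. Above 0.0015 the filter counts as clamped
- nose_face (a point): centre of the rubber face of the tailstock's nose, looking to the jig's +y
- cam_lever (a joint): cam lever of the tailstock, rad: 0 fully down (locked; points to the jig's -y, 0.20 rad above level); 1.55 upper stop (free; nearly upright, leaning 0.18 rad towards the filter). The carriage is free above 0.6. Its pivot lies along the jig's x, 47 mm above the bench, at jig y = -179 mm plus the carriage value. Turns with 1.5 to 2.5 N at the ball and stays where left
- cam_ball (a point): centre of the black ball (24 mm diameter) at the end of the cam lever, 72 mm from its pivot on a 9 mm steel rod; 61 mm above the bench when the lever is down, 118 mm at the upper stop. With the lever at its upper stop, pushing the ball towards the jig's +y slides the free carriage
- filter: white breathing filter lying in the V cradle of the jig, axis along the jig's y: 86 mm long, housing 66 mm diameter, a 22 mm port at each end, 45 g, loose. Origin at its middle on its axis, its y along the axis. It slides along the cradle and starts up to 8 mm short of the seal; the tailstock pushes it home
- filter_port (a point): centre of the end of the filter's port that faces the headstock
- seal_face (a point): centre of the flat rubber seal on the headstock, looking to -y, at jig y = 75 mm; the filter is home when filter_port meets it. The headstock block behind it (60 by 38 mm) is 80 mm high, with a round gauge on top to 135 mm high; an air reservoir lies beside the valve at jig x = -46, y = 126 to 228 mm, 62 mm high
- valve (a joint): lever of the ball valve, rad: 0 closed (lever points along the jig's +x, across the pipe), growing anticlockwise seen from above to 1.571 fully open (lever along the jig's +y). Turns with about 0.22 N m (2 N at the grip) and stays where it is left
- valve_axis (a point): on the vertical axis of the valve lever, at the lever's mid height, 97 mm above the bench; at jig x = 0, y = 160 mm
- valve_grip (a point): middle of the black grip of the valve lever, 110 mm from the valve axis, 97 mm above the bench; x axis along the lever, outwards. The grip is 18 mm wide, 14 thick, 56 long (86 to 142 mm from the axis). Below it are only the flat base plate, the bench and perhaps the low scanner; the quadrant and set mark reach out to 83 mm from the axis
- set_mark (a joint): set mark, a small dark steel rider (22 by 24 mm) with a white line on top and a brass thumb nut, clamped somewhere on the graduated quadrant under the valve lever: its angle in rad, measured as for valve. The valve lever passes 4 mm above it. Not to be moved
- set_mark_line (a point): middle of the white line on the set mark, 64 mm from the valve axis, 90 mm above the bench; x axis along the line, outwards from the valve axis
- vent_cock (a joint): small wing cock (wing 36 mm long) on top of the headstock, 105 mm high; 0 shut, rad. To be left shut
- filter_tray: blue tray 112 by 118 mm, 42 mm high, with a spare filter (to 69 mm high); origin under its centre; bystander
- bottle: upright bottle, 54 mm diameter, 125 mm high; origin under its centre; bystander
- carton_tall: white carton 110 (x) by 58 (y) by 100 mm high standing beyond the valve end of the jig; origin under its centre; bystander
- carton_flat: dark blue carton 120 (x) by 64 (y) by 46 mm high beyond the tailstock end of the jig; origin under its centre; bystander
- scanner: barcode scanner lying on the bench behind the valve (+x side), partly under the lever's swing, 50 by 160 mm (y), 34 mm high; origin under its middle; bystander
- tape: roll of tape lying flat, 92 mm diameter, 24 mm high; bystander
- pen: black marker 11 mm thick, 125 mm long (y), lying on the base plate behind the rail (+x side); bystander
- spanner: spanner 130 mm long lying on the base plate in front of the rail (-x side); bystander
Not all that is in view belongs to the job. Leave any red or turquoise look-alike of the filter alone.

How it is judged:
By the outcome, as a careful person would: the job done as asked, in the order asked, and still so for the second after the job is handed in, with the robot touching nothing.
It also fails if it takes over 56 s, if anything falls off the work surface, if the arm or the gripper's body presses on something with over 40 N, if the wrist force passes 120 N, or if a joint passes its speed limit or range.

## Working session

There is one attempt and no reset: what is moved stays moved. The work goes in short steps, Python scripts to look and compute and a tool call to move; the robot and the scene stay as the last step left them, time stands still between calls to the robot, and variables do not carry over. Pictures are saved under pics/ and viewed, at most 13 in all, crops included, and the job is handed in when it is done.

Besides the shell and the picture viewer there is one more tool, called as a command line: name --pt "numbers of a row" for each row, then --argument value for the rest. move_arm: Moves the arm, as the interface text tells. Its arguments: {"type":"object","properties":{"increments":{"type":"array","items":{"type":"array","items":{"type":"number"}}},"force":{"type":"number"}},"required":["increments"]}

```bash
mkdir -p pics
cat > h.py <<'E'
import numpy as np, cv2
from scipy.spatial.transform import Rotation as R
from station import ctrl
def campose(c,o=None):
    if 'pose' in c: return np.array(c['pose'])
    T=np.eye(4);T[:3,:3]=R.from_euler('xyz',o['eef_rot']).as_matrix();T[:3,3]=o['ee_pos'];return T@np.array(c['tool_from_camera'])
def ray(c,P,rc):
    u=cv2.undistortPoints(np.array([[[rc[1],rc[0]]]],float),np.array(c['K']),np.array(c['distortion']))[0,0]
    return P[:3,3],P[:3,:3]@np.array([u[0],u[1],1])
def atz(c,P,rc,z):
    o,d=ray(c,P,rc);return o+d*(z-o[2])/d[2]
def tri(*rays):
    A=0;b=0
    for o,d in rays:
        d=d/np.linalg.norm(d);M=np.eye(3)-np.outer(d,d);A=A+M;b=b+M@o
    return np.linalg.solve(A,b)
def proj(c,P,X):
    r=np.linalg.inv(P);return cv2.projectPoints(np.array(X,float).reshape(-1,3),cv2.Rodrigues(r[:3,:3])[0],r[:3,3],np.array(c['K']),np.array(c['distortion']))[0][:,0]
E
python3 - <<'E'
from h import *
o=ctrl.get_obs();print(o['time_s'],o['ee_pos'],o['eef_rot'])
cs={n:ctrl.camera(n) for n in('scene','top')}
P={n:campose(c) for n,c in cs.items()}
for n,c in cs.items(): cv2.imwrite(f'pics/{n}0.png',c['color']);print(n,P[n].round(3).tolist())
for t in['cam_ball','valve_grip','set_mark','set_mark_line','valve_axis','nose_face','seal_face','filter','filter_tray','bottle','carton_tall','carton_flat','scanner','vent_cock','tape','jig']:
    rs=[]
    for n,c in cs.items():
        l=ctrl.cut_out(t,c)[:2]
        print(t,n,[(round(d['conf'],2),np.round(d['centre']).tolist()) for d in l])
        if l: rs.append(ray(c,P[n],l[0]['centre']))
    if len(rs)==2: print('   tri',tri(*rs).round(3))
E
```

```text
0.0 [ 0.14440842 -0.53039876  0.17925744] [-3.14038568e+00 -9.47252379e-05  2.65794041e-01]
scene [[-0.81, 0.489, -0.324, 0.893], [0.587, 0.684, -0.434, 0.537], [0.01, -0.541, -0.841, 1.032], [0.0, 0.0, 0.0, 1.0]]
top [[0.003, -0.983, 0.186, 0.362], [-1.0, -0.003, 0.0, 0.042], [0.0, -0.186, -0.983, 0.993], [0.0, 0.0, 0.0, 1.0]]
cam_ball scene []
cam_ball top [(0.63, [198.0, 387.0]), (0.62, [189.0, 403.0])]
valve_grip scene [(0.77, [232.0, 355.0])]
valve_grip top [(0.85, [204.0, 264.0])]
   tri [0.52  0.177 0.089]
set_mark scene [(0.62, [236.0, 380.0]), (0.48, [214.0, 257.0])]
set_mark top [(0.43, [219.0, 246.0])]
   tri [0.481 0.219 0.093]
set_mark_line scene [(0.45, [236.0, 380.0])]
set_mark_line top [(0.48, [220.0, 246.0]), (0.23, [142.0, 358.0])]
   tri [0.479 0.219 0.088]
valve_axis scene [(0.64, [206.0, 329.0])]
valve_axis top [(0.74, [217.0, 340.0]), (0.73, [205.0, 266.0])]
   tri [ 0.494  0.011 -0.023]
nose_face scene [(0.58, [238.0, 299.0]), (0.42, [173.0, 311.0])]
nose_face top []
seal_face scene [(0.72, [206.0, 329.0]), (0.41, [175.0, 302.0])]
seal_face top [(0.96, [208.0, 
[... 318 characters left out ...]
]
bottle scene [(0.56, [237.0, 299.0])]
bottle top [(0.78, [164.0, 306.0])]
   tri [0.628 0.084 0.039]
carton_tall scene [(0.9, [272.0, 426.0])]
carton_tall top [(0.7, [241.0, 197.0]), (0.44, [216.0, 339.0])]
   tri [0.432 0.347 0.041]
carton_flat scene [(0.7, [140.0, 234.0]), (0.55, [185.0, 221.0])]
carton_flat top []
scanner scene [(0.78, [280.0, 372.0])]
scanner top [(0.86, [198.0, 225.0])]
   tri [0.544 0.285 0.026]
vent_cock scene []
vent_cock top [(0.43, [232.0, 301.0]), (0.23, [219.0, 243.0])]
tape scene [(0.58, [196.0, 224.0])]
tape top [(0.74, [129.0, 403.0])]
   tri [ 0.722 -0.158  0.021]
jig scene [(0.84, [205.0, 326.0])]
jig top [(0.59, [206.0, 341.0])]
   tri [0.515 0.014 0.009]
```

Run:
```python
import cv2
a=cv2.imread('pics/top0.png')[90:330,150:490];cv2.imwrite('pics/top0c.png',cv2.resize(a,(800,565),interpolation=cv2.INTER_CUBIC))
a=cv2.imread('pics/scene0.png')[90:330,180:500];cv2.imwrite('pics/scene0c.png',cv2.resize(a,(800,600),interpolation=cv2.INTER_CUBIC))
```

```text
(no output)
```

View pics/top0c.png

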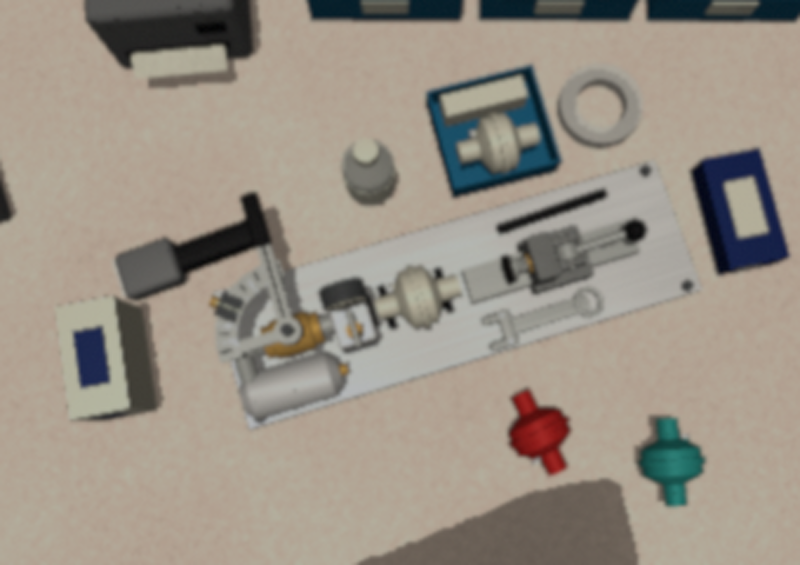

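View pics/scene0c.png

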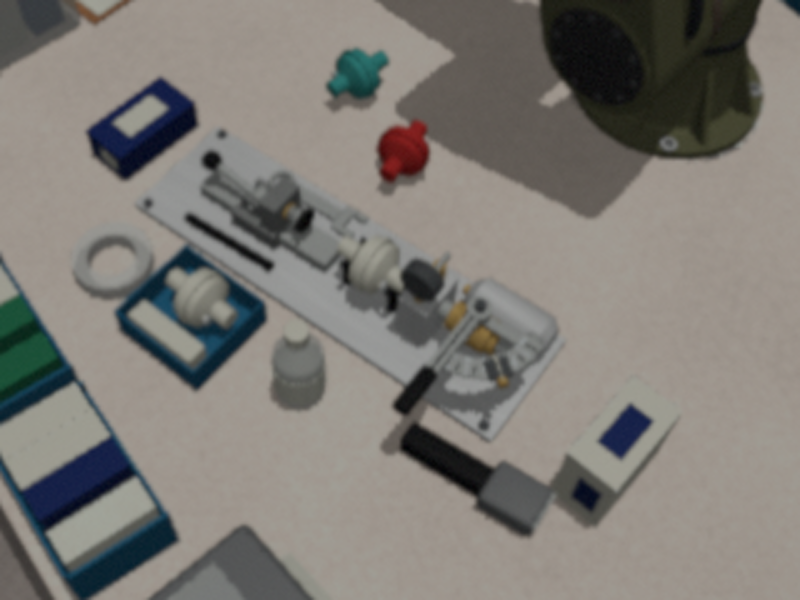

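The top view shows the lever's ball near pixel (419,188), the valve pivot near (272,230), the grip near (260,183), and the set mark near (248,219). In the scene view these are about (264,154), (372,212), (346,246) and (379,237). The red and turquoise look-alikes lie at −x, clear of the jig.

Run:
```python
from h import *
from scipy.optimize import least_squares
cs={n:ctrl.camera(n) for n in('scene','top')};P={n:campose(c) for n,c in cs.items()}
px=dict(ball=((264.4,154),(419.5,187.8)),axis=((372,212.4),(272.4,230.3)),grip=((346.4,246),(259.6,182.6)),mark=((379,237),(247.8,218.8)))
for k,(s,t) in px.items(): print(k,tri(ray(cs['scene'],P['scene'],s[::-1]),ray(cs['top'],P['top'],t[::-1])).round(4))
L=lambda p:dict(ball=(0,-.179-.072*np.cos(.2),.061),axis=(0,.160,.097),grip=(.11*np.cos(p[3]),.16+.11*np.sin(p[3]),.097),mark=(.064*np.cos(p[4]),.16+.064*np.sin(p[4]),.09))
def W(p,X): 
    c,s=np.cos(p[2]),np.sin(p[2]);X=np.array(X);return np.array([p[0]+c*X[0]-s*X[1],p[1]+s*X[0]+c*X[1],X[2]])
def f(p):
    l=L(p);return np.concatenate([proj(cs[n],P[n],W(p,l[k]))[0]-px[k][i] for k in px for i,n in enumerate(('scene','top'))])
r=least_squares(f,[.5,0,.25,0,.8]);print(r.x.round(4),r.fun.round(1))
```

```text
ball [ 0.5631 -0.1892  0.0563]
axis [0.455  0.1578 0.0954]
grip [0.5652 0.1923 0.092 ]
mark [0.4817 0.2176 0.0845]
[ 0.4973  0.0209  0.2977 -0.1405  0.6329] [-8.  -6.3 11.7 -3.   4.8  3.1 -7.9  2.5  0.3 -3.  -1.1  3.2 -1.2  2.4
 -4.7 -2.4]
```

```bash
cat >> h.py <<'E'
def W(p,X):
    c,s=np.cos(p[2]),np.sin(p[2]);X=np.array(X);return np.array([p[0]+c*X[0]-s*X[1],p[1]+s*X[0]+c*X[1],X[2]])
E
python3 - <<'E'
from h import *
from scipy.optimize import least_squares
cs={n:ctrl.camera(n) for n in('scene','top')};P={n:campose(c) for n,c in cs.items()}
px=dict(ball=((264.4,154),(419.5,187.8)),axis=((372,212.4),(272.4,230.3)),grip=((346.4,246),(259.6,182.6)),mark=((379,237),(247.8,218.8)))
L=lambda p:dict(ball=(0,p[5]-.179-.072*np.cos(.2),.061),axis=(0,.160,.097),grip=(.11*np.cos(p[3]),.16+.11*np.sin(p[3]),.097),mark=(.064*np.cos(p[4]),.16+.064*np.sin(p[4]),.09))
def f(p):
    l=L(p);return np.concatenate([proj(cs[n],P[n],W(p,l[k]))[0]-px[k][i] for k in px for i,n in enumerate(('scene','top'))])
r=least_squares(f,[.5,0,.25,0,.8,0]);p=r.x;print(p.round(4),r.fun.round(1))
for n,X in dict(ball=L(p)['ball'],pivot=(0,p[5]-.179,.047),axis=(0,.16,.097),grip=L(p)['grip'],mark=L(p)['mark'],up=(0,p[5]-.179+.072*np.sin(.18),.118)).items(): print(n,W(p,X).round(4))
print(ctrl.get_obs()['time_s'])
E
```

```text
[0.5044 0.0055 0.2952 0.0087 0.8806 0.0476] [-0.4 -0.9 -0.6 -0.  -1.4  0.3 -1.  -0.8 -0.8 -2.  -1.3  1.5 -1.2 -1.
 -1.5  0.2]
ball [ 0.5632 -0.1877  0.061 ]
pivot [ 0.5427 -0.1201  0.047 ]
axis [0.4579 0.1586 0.097 ]
grip [0.5628 0.1915 0.097 ]
mark [0.4825 0.2177 0.09  ]
up [ 0.5389 -0.1078  0.118 ]
1.9
```

```bash
cat >> h.py <<'E'
JP=np.array([.5044,.0055,.2952]); CAR=.0476
def plan(claw,wps,vmax=45,T0=None):
    """wps: list of (x,y,z,yaw,n); prints rows from the present pose"""
    o=ctrl.get_obs();p=np.array(o['ee_pos']);Rm=R.from_euler('xyz',o['eef_rot'])
    if T0 is not None: p,Rm=np.array(T0[:3]),R.from_euler('xyz',[np.pi,0,T0[3]])
    rows=[]
    for *t,yaw,n in wps:
        Rt=R.from_euler('xyz',[np.pi,0,yaw]);p0,R0=p.copy(),Rm
        dv=(R0.inv()*Rt).as_rotvec();n=n or int(max(np.linalg.norm(np.array(t)-p)*1000/vmax,np.abs(dv).max()/.14))+1
        for i in range(1,n+1):
            pt=p0+(np.array(t)-p0)*i/n;Rn=R0*R.from_rotvec(dv*i/n)
            s=Rm.inv().apply(pt-p)/.05;w=(Rm.inv()*Rn).as_rotvec()
            s=s.round(2);w=w.round(3);rows.append([claw]+[float(v)+0. for v in [*s,*w]])
            p=p+Rm.apply(s*.05);Rm=Rm*R.from_rotvec(w)
    print(len(rows),str(rows).replace(' ',''))
E
python3 - <<'E'
from h import *
b=W(JP,(0,CAR-.179-.072*np.cos(.2),0))
plan(.6,[(b[0],b[1],.17,1.866,None)])
E
```

```text
13 [[0.6,0.76,-0.34,0.02,0.0,0.0,-0.123],[0.6,0.8,-0.24,0.01,0.0,0.0,-0.123],[0.6,0.82,-0.15,0.02,0.0,0.0,-0.123],[0.6,0.83,-0.04,0.01,0.0,0.0,-0.123],[0.6,0.83,0.06,0.02,0.0,0.0,-0.123],[0.6,0.82,0.16,0.01,0.0,0.0,-0.124],[0.6,0.79,0.26,0.02,0.0,0.0,-0.123],[0.6,0.75,0.35,0.01,0.0,0.0,-0.123],[0.6,0.7,0.45,0.02,0.0,0.0,-0.123],[0.6,0.65,0.53,0.01,0.0,0.0,-0.123],[0.6,0.57,0.6,0.02,0.0,0.0,-0.123],[0.6,0.5,0.67,0.01,0.0,0.0,-0.123],[0.6,0.41,0.72,0.02,0.0,0.0,-0.123]]
```

move_arm --pt "0.6 0.76 -0.34 0.02 0 0 -0.123" --pt "0.6 0.8 -0.24 0.01 0 0 -0.123" --pt "0.6 0.82 -0.15 0.02 0 0 -0.123" --pt "0.6 0.83 -0.04 0.01 0 0 -0.123" --pt "0.6 0.83 0.06 0.02 0 0 -0.123" --pt "0.6 0.82 0.16 0.01 0 0 -0.124" --pt "0.6 0.79 0.26 0.02 0 0 -0.123" --pt "0.6 0.75 0.35 0.01 0 0 -0.123" --pt "0.6 0.7 0.45 0.02 0 0 -0.123" --pt "0.6 0.65 0.53 0.01 0 0 -0.123" --pt "0.6 0.57 0.6 0.02 0 0 -0.123" --pt "0.6 0.5 0.67 0.01 0 0 -0.123" --pt "0.6 0.41 0.72 0.02 0 0 -0.123" --pt "0.6 0 0 0 0 0 0" --pt "0.6 0 0 0 0 0 0" --force 20

```text
time_s: 3.4
ee_pos: [0.5629, -0.1871, 0.1694]
eef_rot: [-3.141, -0.0, 1.866]
force: [0.1, 0.4, 0.1]
grip_width: 0.0562
grip_force: 0.0
```

Run:
```python
from h import *
o=ctrl.get_obs();c=ctrl.camera('wrist');P=campose(c,o)
print(o['ee_pos'],o['eef_rot'],o['force'],o['grip_width'])
im=c['color'].copy()
for X in (W(JP,(0,CAR-.179-.072*np.cos(.2),.061)),W(JP,(0,CAR-.179,.047))):
    q=proj(c,P,X)[0];print(q);cv2.drawMarker(im,tuple(int(v) for v in q),(0,0,255),0,15)
print([(d['conf'],d['centre']) for d in ctrl.cut_out('cam_ball',c)[:2]])
cv2.imwrite('pics/w1.png',im)
```

```text
[ 0.56293038 -0.18712104  0.16943194] [-3.14094824e+00 -3.44512763e-04  1.86605802e+00] [0.14293676 0.37956262 0.13268749] 0.056159550866537906
[318.90153805 189.66743081]
[318.95185335 121.79625646]
[(0.61, [157.9, 320.8])]
```

View pics/w1.png

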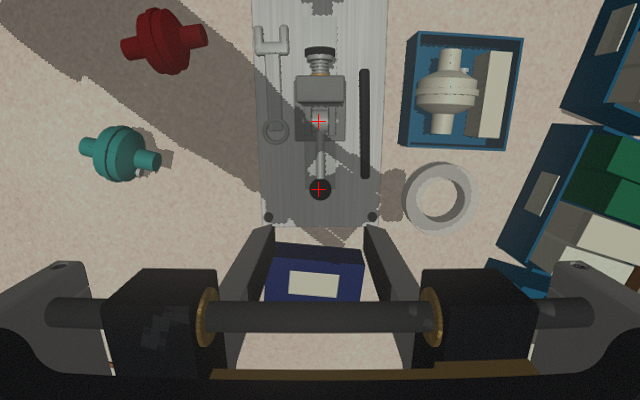

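The marker sits on the ball at (319,190) and on the rod at (319,122), so the fit holds. I'll go down and grip the ball.

move_arm --pt "0.5 -0.01 0 0.63 0 0 0" --pt "0.5 0 0 0.63 0 0 0" --pt "0.5 0 0 0.63 0 0 0" --pt "0.5 0 0 0.62 0 0 0" --pt "0.5 0 0 0 0 0 0" --pt "0 0 0 0 0 0 0" --pt "0 0 0 0 0 0 0" --pt "0 0 0 0 0 0 0" --pt "0 0 0 0 0 0 0" --pt "0 0 0 0 0 0 0" --pt "0 0 0 0 0 0 0" --force 12

```text
time_s: 4.6
ee_pos: [0.5645, -0.1882, 0.0463]
eef_rot: [3.138, 0.002, 1.866]
force: [-0.4, 1.9, 15.9]
grip_width: 0.0057
grip_force: 11.1
```

Run:
```python
from h import *
o=ctrl.get_obs();x,y,z=o['ee_pos'];print(o['ee_pos'],o['force'],o['grip_width'],o['grip_force'])
# arc from .2 to 1.75 rad, tool x = jig +y
th=np.linspace(.2,1.75,18);d=np.diff(np.c_[-.072*np.cos(th),.072*np.sin(th)],axis=0)/.05
acc=np.cumsum(d,axis=0).round(2);d=np.diff(np.r_[[[0,0]],acc],axis=0).round(2)
print(str([[0,float(a),0,float(-b),0,0,0] for a,b in d]).replace(' ',''))
```

```text
[ 0.56451629 -0.18821289  0.04628005] [-0.42129365  1.94568924 15.90333813] 0.0057276985224625 11.130026802420616
[[0,0.03,0,-0.13,0,0,0],[0,0.05,0,-0.12,0,0,0],[0,0.05,0,-0.12,0,0,0],[0,0.06,0,-0.11,0,0,0],[0,0.08,0,-0.11,0,0,0],[0,0.08,0,-0.1,0,0,0],[0,0.1,0,-0.09,0,0,0],[0,0.1,0,-0.09,0,0,0],[0,0.11,0,-0.07,0,0,0],[0,0.11,0,-0.06,0,0,0],[0,0.12,0,-0.06,0,0,0],[0,0.13,0,-0.04,0,0,0],[0,0.13,0,-0.03,0,0,0],[0,0.13,0,-0.02,0,0,0],[0,0.13,0,-0.0,0,0,0],[0,0.13,0,-0.0,0,0,0],[0,0.13,0,0.02,0,0,0]]
```

Run:
```python
from h import *
o=ctrl.get_obs();c=ctrl.camera('wrist');s=ctrl.camera('scene')
a=c['color'][60:300,160:480]
b=s['color'][110:230,210:370]
cv2.imwrite('pics/w2.png',np.hstack([cv2.resize(a,(400,300)),cv2.resize(b,(400,300),interpolation=cv2.INTER_CUBIC)]))
```

```text
(no output)
```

View pics/w2.png

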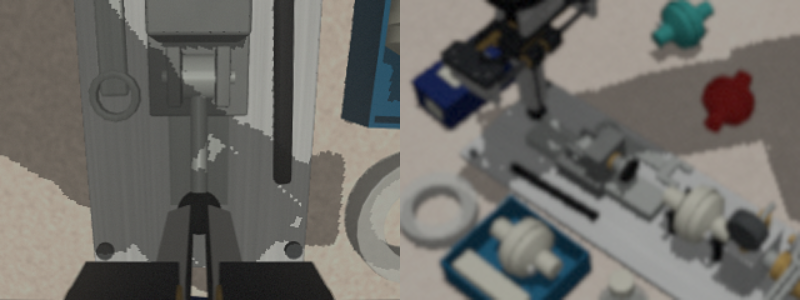

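The left view shows the fingers shut with the ball's dark arc just ahead of them. The grip width of 5.7 mm and the 16 N upward push mean it's a bad grip. I'll open, back off upward and check.

move_arm --pt "0.5 0 0 0 0 0 0" --pt "0.5 0 0 0 0 0 0" --pt "0.5 0 0 0 0 0 0" --pt "0.5 0 0 0 0 0 0" --pt "0.5 0 0 0 0 0 0"

```text
time_s: 5.2
ee_pos: [0.5629, -0.188, 0.0442]
eef_rot: [-3.141, -0.0, 1.866]
force: [-0.3, -0.5, -0.1]
grip_width: 0.0376
grip_force: 0.0
```

Run:
```python
from h import *
o=ctrl.get_obs();c=ctrl.camera('wrist');s=ctrl.camera('scene');P=campose(c,o);S=campose(s)
print(o['ee_pos'],o['force'],o['grip_width'])
e=np.array(o['ee_pos'])
print('tcp in scene',proj(s,S,[e,e+[0,0,.019]]),'tcp in wrist',proj(c,P,[e,e+[0,0,.019]]))
a=c['color'].copy();b=s['color'].copy()
for im,cc,PP in((a,c,P),(b,s,S)):
    for X,col in((e,(0,0,255)),(e+[0,0,.019],(0,255,0)),(W(JP,(0,CAR-.179-.072*np.cos(.2),.061)),(255,255,0))):
        q=proj(cc,PP,X)[0];cv2.circle(im,tuple(int(round(v)) for v in q),1,col,-1)
cv2.imwrite('pics/w3.png',np.hstack([cv2.resize(a[60:300,160:480],(400,300)),cv2.resize(b[110:200,220:340],(400,300),interpolation=cv2.INTER_CUBIC)]))
```

```text
[ 0.56290299 -0.18797116  0.04417533] [-0.26933524 -0.49271864 -0.0648438 ] 0.03762273576101151
tcp in scene [[264.62763423 156.67303306]
 [263.95594768 152.53848333]] tcp in wrist [[318.75476213 224.25243675]
 [318.73359642 234.20205965]]
```

View pics/w3.png

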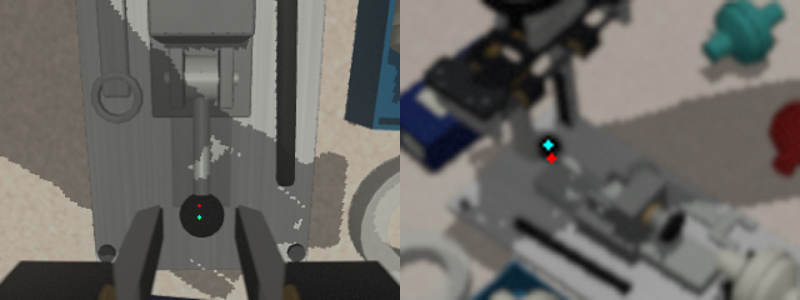

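The ball lies midway between the fingers (crop pixel 202,214), but at 1.47 px/mm against 1.54 px/mm for the fingertips. That puts it about a centimetre below the tips, so the tips seem to sit higher than reported. I'll go 20 mm lower while watching the force, and close gently.

move_arm --pt "0.5 0 0 0.1 0 0 0" --pt "0.5 0 0 0.1 0 0 0" --pt "0.5 0 0 0.1 0 0 0" --pt "0.5 0 0 0.1 0 0 0" --pt "0.5 0 0 0 0 0 0"

```text
time_s: 5.8
ee_pos: [0.5626, -0.1879, 0.0234]
eef_rot: [-3.14, -0.001, 1.866]
force: [-0.5, 0.3, -0.8]
grip_width: 0.0469
grip_force: 0.0
```

move_arm --pt "0 0 0 0 0 0 0" --pt "0 0 0 0 0 0 0" --pt "0 0 0 0 0 0 0" --pt "0 0 0 0 0 0 0" --force 5

```text
time_s: 6.2
ee_pos: [0.5642, -0.1878, 0.0249]
eef_rot: [3.139, 0.001, 1.866]
force: [7.8, 2.9, -0.5]
grip_width: 0.0238
grip_force: 5.0
```

Closed at 23.8 mm, so the ball is held. Next I'll swing the lever up along its arc.

move_arm --pt "0 0.03 0.03 -0.13 0 0 0" --pt "0 0.05 0 -0.12 0 0 0" --pt "0 0.05 0 -0.12 0 0 0" --pt "0 0.06 0 -0.11 0 0 0" --pt "0 0.08 0 -0.11 0 0 0" --pt "0 0.08 0 -0.1 0 0 0" --pt "0 0.1 0 -0.09 0 0 0" --pt "0 0.1 0 -0.09 0 0 0" --pt "0 0.11 0 -0.07 0 0 0" --pt "0 0.11 0 -0.06 0 0 0" --pt "0 0.12 0 -0.06 0 0 0" --pt "0 0.13 0 -0.04 0 0 0" --pt "0 0.13 0 -0.03 0 0 0" --pt "0 0.13 0 -0.02 0 0 0" --pt "0 0.13 0 0 0 0 0" --pt "0 0.13 0 0 0 0 0" --pt "0 0.13 0 0.02 0 0 0" --force 10

```text
time_s: 7.9
ee_pos: [0.54, -0.1074, 0.0817]
eef_rot: [3.142, 0.001, 1.866]
force: [-7.1, -2.6, 9.3]
grip_width: 0.0234
grip_force: 10.0
```

Run:
```python
from h import *
o=ctrl.get_obs();c=ctrl.camera('wrist');P=campose(c,o);s=ctrl.camera('scene')
e=np.array(o['ee_pos']);cy=np.array([-np.sin(JP[2]),np.cos(JP[2])]);print(o['ee_pos'],'jig y of tcp',(e[:2]-JP[:2])@cy)
cv2.imwrite('pics/w4.png',np.hstack([cv2.resize(c['color'][60:300,160:480],(400,300)),cv2.resize(s['color'][100:220,220:380],(400,300),interpolation=cv2.INTER_CUBIC)]))
```

```text
[ 0.5399613  -0.10742505  0.08173045] jig y of tcp -0.11838625312303132
```

View pics/w4.png

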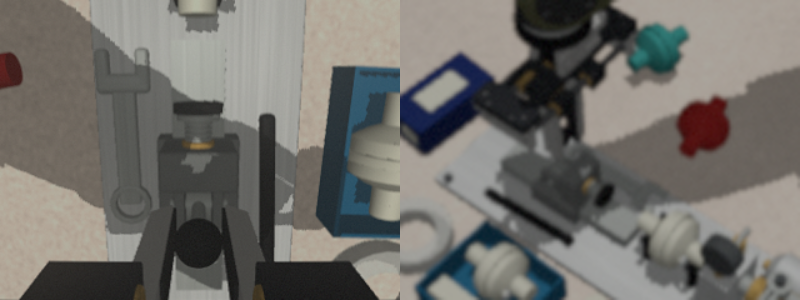

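The lever is upright with the ball held between the fingers (crop 200,243). Now slide the carriage forward.

move_arm --pt "0 0 -0.015 -0.02 0 0 0" --pt "0 0.06 0 0 0 0 0" --pt "0 0.08 0 0 0 0 0" --pt "0 0.08 0 0 0 0 0" --pt "0 0.08 0 0 0 0 0" --pt "0 0.08 0 0 0 0 0" --pt "0 0.08 0 0 0 0 0" --pt "0 0.08 0 0 0 0 0" --pt "0 0.08 0 0 0 0 0" --pt "0 0.08 0 0 0 0 0" --pt "0 0.08 0 0 0 0 0" --pt "0 0.08 0 0 0 0 0" --pt "0 0.08 0 0 0 0 0" --pt "0 0.08 0 0 0 0 0" --pt "0 0.08 0 0 0 0 0" --pt "0 0 0 0 0 0 0" --force 20

```text
time_s: 9.6
ee_pos: [0.5232, -0.0548, 0.0812]
eef_rot: [-3.141, -0.0, 1.866]
force: [3.1, 0.5, -9.9]
grip_width: 0.0223
grip_force: 20.0
```

Run:
```python
from h import *
o=ctrl.get_obs();c=ctrl.camera('wrist');P=campose(c,o);s=ctrl.camera('scene')
e=np.array(o['ee_pos']);cy=np.array([-np.sin(JP[2]),np.cos(JP[2])]);y=(e[:2]-JP[:2])@cy;print('jig y of tcp',y,'car',y+.179-.0129,'F along',np.array(o['force'][:2])@cy)
cv2.imwrite('pics/w5.png',np.hstack([cv2.resize(c['color'][20:260,160:480],(400,300)),cv2.resize(s['color'][110:230,250:410],(400,300),interpolation=cv2.INTER_CUBIC)]))
```

```text
jig y of tcp -0.0631364197098332 car 0.10296358029016679 F along -0.4642767275770682
```

View pics/w5.png

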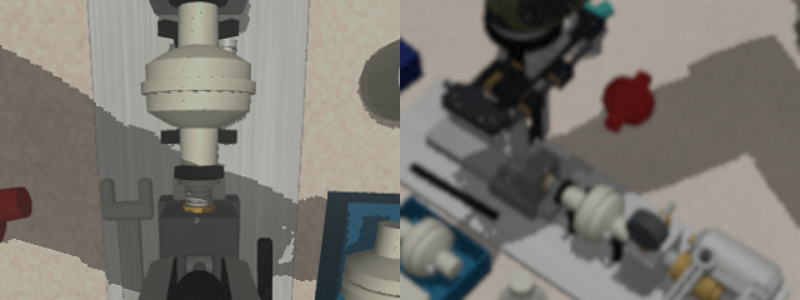

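The nose touches the filter port (crop 198,172). I'll press on in small steps.

move_arm --pt "0 0.03 0 0.01 0 0 0" --pt "0 0.03 0 0 0 0 0" --pt "0 0 0 0 0 0 0"

```text
time_s: 10.0
ee_pos: [0.5226, -0.0527, 0.0812]
eef_rot: [-3.142, 0.001, 1.866]
force: [3.5, -4.3, -9.4]
grip_width: 0.0226
grip_force: 20.0
```

move_arm --pt "0 0.03 0 0 0 0 0" --pt "0 0 0 0 0 0 0"

```text
time_s: 10.2
ee_pos: [0.5222, -0.0514, 0.0812]
eef_rot: [-3.142, 0.001, 1.866]
force: [3.4, -3.8, -10.1]
grip_width: 0.0226
grip_force: 20.0
```

move_arm --pt "0 0.03 0 0 0 0 0" --pt "0 0 0 0 0 0 0"

```text
time_s: 10.4
ee_pos: [0.5218, -0.0499, 0.0812]
eef_rot: [-3.142, 0.001, 1.866]
force: [4.5, -5.2, -9.2]
grip_width: 0.0226
grip_force: 20.0
```

move_arm --pt "0 0.03 0 0 0 0 0" --pt "0 0 0 0 0 0 0"

```text
time_s: 10.6
ee_pos: [0.5214, -0.0486, 0.0812]
eef_rot: [-3.142, 0.001, 1.866]
force: [3.4, -4.6, -10.0]
grip_width: 0.0227
grip_force: 20.0
```

move_arm --pt "0 0.03 0 0 0 0 0" --pt "0 0 0 0 0 0 0"

```text
time_s: 10.8
ee_pos: [0.5209, -0.0472, 0.0812]
eef_rot: [-3.142, 0.001, 1.866]
force: [4.1, -5.9, -10.3]
grip_width: 0.0226
grip_force: 20.0
```

move_arm --pt "0 0.03 0 0 0 0 0" --pt "0 0 0 0 0 0 0"

```text
time_s: 11.0
ee_pos: [0.5205, -0.0458, 0.0812]
eef_rot: [-3.142, 0.001, 1.866]
force: [4.3, -4.8, -10.7]
grip_width: 0.0227
grip_force: 20.0
```

Run:
```python
from h import *
o=ctrl.get_obs();c=ctrl.camera('wrist')
e=np.array(o['ee_pos']);cy=np.array([-np.sin(JP[2]),np.cos(JP[2])]);y=(e[:2]-JP[:2])@cy;print('car',y+.179-.0129,'F along',np.array(o['force'][:2])@cy)
cv2.imwrite('pics/w6.png',cv2.resize(c['color'][20:300,180:460],(600,600),interpolation=cv2.INTER_CUBIC))
```

```text
car 0.11231841665946116 F along -5.841342150978767
```

View pics/w6.png

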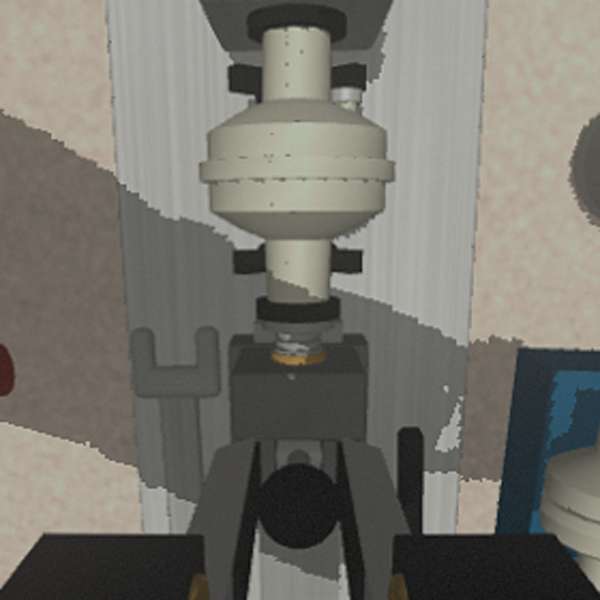

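The filter's far port is close to the seal (300,25). The nose spring still shows (300,340), so I'll keep pressing until the force rises.

move_arm --pt "0 0.03 0 0 0 0 0" --pt "0 0.03 0 0 0 0 0" --pt "0 0 0 0 0 0 0"

```text
time_s: 11.35
ee_pos: [0.5197, -0.043, 0.0812]
eef_rot: [-3.142, 0.001, 1.866]
force: [4.1, -6.5, -11.2]
grip_width: 0.0227
grip_force: 20.0
```

move_arm --pt "0 0.03 0 0 0 0 0" --pt "0 0 0 0 0 0 0"

```text
time_s: 11.55
ee_pos: [0.5193, -0.042, 0.0812]
eef_rot: [3.142, 0.002, 1.865]
force: [5.7, -9.7, -11.4]
grip_width: 0.0227
grip_force: 20.0
```

move_arm --pt "0 0.03 0 0 0 0 0" --pt "0 0 0 0 0 0 0"

```text
time_s: 11.75
ee_pos: [0.5187, -0.0397, 0.0813]
eef_rot: [-3.142, 0.0, 1.865]
force: [2.8, -2.0, -7.7]
grip_width: 0.021
grip_force: 19.6
```

Run:
```python
from h import *
c=ctrl.camera('wrist')
cv2.imwrite('pics/w7.png',cv2.resize(c['color'][20:300,180:460],(600,600),interpolation=cv2.INTER_CUBIC))
```

```text
(no output)
```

View pics/w7.png

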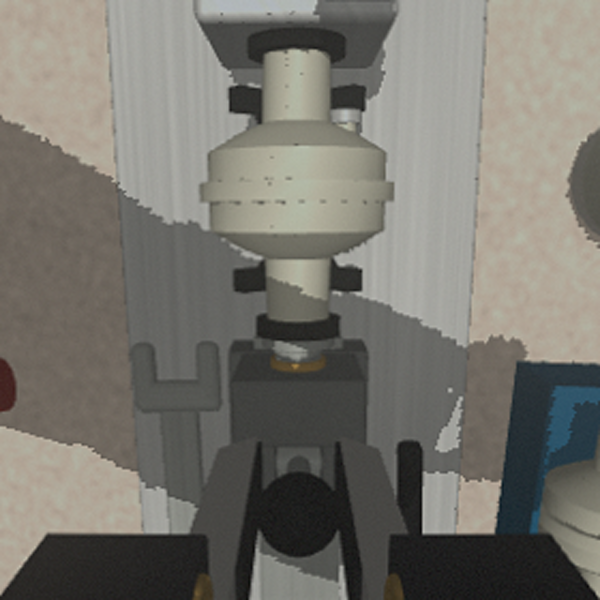

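The seal now meets the filter port (300,50), and the nose gap has shrunk from about 30 to 20 px, roughly 3 mm compressed. The ball slipped slightly in the pads, so I'll grip harder and press a little further.

move_arm --pt "0 0 0 0.02 0 0 0" --pt "0 0 0 0 0 0 0" --pt "0 0.03 0 0 0 0 0" --pt "0 0 0 0 0 0 0" --force 50

```text
time_s: 12.2
ee_pos: [0.5188, -0.0392, 0.081]
eef_rot: [3.141, 0.003, 1.866]
force: [0.9, -9.7, 2.0]
grip_width: 0.0203
grip_force: 48.5
```

move_arm --pt "0 0.03 0 0 0 0 0" --pt "0 0 0 0 0 0 0"

```text
time_s: 12.4
ee_pos: [0.5186, -0.0386, 0.081]
eef_rot: [3.14, 0.004, 1.866]
force: [3.5, -16.7, -0.5]
grip_width: 0.0198
grip_force: 47.7
```

move_arm --pt "0 0.03 0 0 0 0 0" --pt "0 0 0 0 0 0 0"

```text
time_s: 12.6
ee_pos: [0.5184, -0.0381, 0.081]
eef_rot: [3.14, 0.006, 1.865]
force: [4.5, -23.0, -2.9]
grip_width: 0.0199
grip_force: 46.9
```

The force builds stiffly to 23 N, so the carriage is on its stop, but the ball has slid towards the pads' edge. I'll release and locate the ball in the tool frame to regrip it.

move_arm --pt "0.55 -0.05 0 0 0 0 0" --pt "0.55 -0.05 0 0 0 0 0" --pt "0.55 0 0 0 0 0 0" --pt "0.55 0 0 0 0 0 0" --force 20

```text
time_s: 13.0
ee_pos: [0.5188, -0.0398, 0.0804]
eef_rot: [-3.142, -0.0, 1.866]
force: [0.6, 0.7, 0.1]
grip_width: 0.0484
grip_force: 0.0
```

Run:
```python
from h import *
o=ctrl.get_obs();c=ctrl.camera('wrist');s=ctrl.camera('scene');t=ctrl.camera('top');print(o['ee_pos'],o['force'],o['grip_width'])
T=np.array(c['tool_from_camera']);print(T.round(3).tolist(),np.array(c['K']).round(0).tolist())
for n,cc in(('w',c),('s',s),('t',t)):
  for d in ctrl.cut_out('cam_ball',cc)[:2]:
    m=d['mask'].astype(np.uint8);ct,_=cv2.findContours(m,0,1)
    k=max(ct,key=cv2.contourArea);print(n,round(d['conf'],2),np.round(d['centre'],1),m.sum(),cv2.boundingRect(k),cv2.minEnclosingCircle(k))
I=np.linalg.inv(T)
for X in((0,0,0),(0,0,-.019),(0,0,-.037)): print(X,proj(c,T,X))
g=c['color'];im=g[170:340,240:400]
cv2.imwrite('pics/w8.png',np.hstack([cv2.resize(im,(480,510)),cv2.resize(t['color'][180:265,330:380],(300,510),interpolation=cv2.INTER_CUBIC)]))
```

```text
[ 0.51878436 -0.03975816  0.08036615] [0.5513902  0.68314808 0.11063935] 0.04842835611643621
[[0.001, -0.966, -0.259, 0.076], [1.0, 0.001, 0.0, 0.0], [0.0, -0.259, 0.966, -0.205], [0.0, 0.0, 0.0, 1.0]] [[301.0, 0.0, 319.0], [0.0, 301.0, 197.0], [0.0, 0.0, 1.0]]
w 0.81 [260. 319.] 1493 (300, 230, 39, 52) ((319.0, 255.22549438476562), 26.463764190673828)
w 0.64 [177.2 319.8] 664 (299, 166, 39, 25) ((318.09307861328125, 172.0372314453125), 19.333253860473633)
s 0.36 [165.4 307.9] 26 (302, 164, 6, 6) ((305.0, 166.5), 3.201662063598633)
(0, 0, 0) [[318.75437681 224.25245986]]
(0, 0, -0.019) [[318.74200647 234.20966834]]
(0, 0, -0.037) [[318.72801932 245.47687257]]
```

View pics/w8.png

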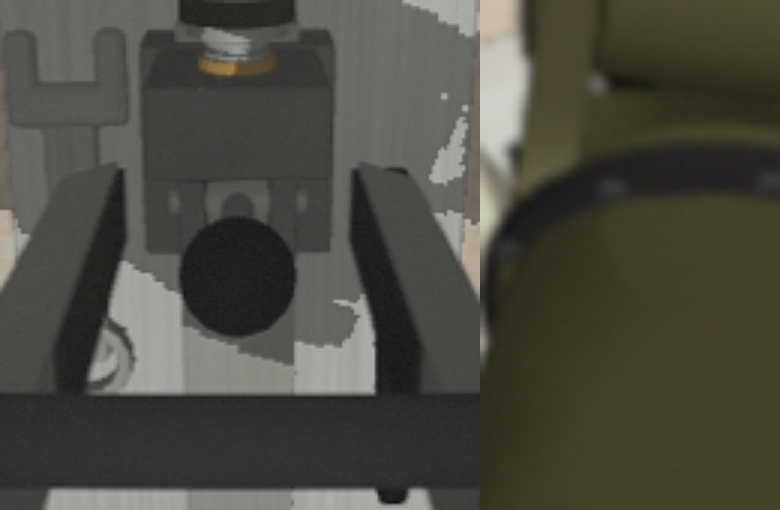

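The ball sits at (319,262) with a 39 px diameter, which puts it 10 mm behind the finger centre line and about 37 mm above the tips. The nose is well in: the disc-to-collar gap went from 20 to 11 px. I'll regrip centred, keep a slight forward bias and bring the lever down.

move_arm --pt "0.55 -0.1 0 -0.15 0 0 0" --pt "0.55 -0.1 0 -0.15 0 0 0" --pt "0.55 0 0 0 0 0 0" --pt "0 0 0 0 0 0 0" --pt "0 0 0 0 0 0 0" --pt "0 0 0 0 0 0 0" --pt "0 0 0 0 0 0 0" --pt "0 0 0 0 0 0 0" --pt "0 0.04 0 0 0 0 0" --pt "0 0 0 0 0 0 0" --force 30

```text
time_s: 14.3
ee_pos: [0.5213, -0.0483, 0.0952]
eef_rot: [3.142, 0.001, 1.866]
force: [3.0, -5.4, -4.2]
grip_width: 0.0205
grip_force: 28.5
```

move_arm --pt "0 -0.13 0 -0.02 0 0 0" --pt "0 -0.13 0 0 0 0 0" --pt "0 -0.13 0 0 0 0 0" --pt "0 -0.13 0 0.02 0 0 0" --pt "0 -0.13 0 0.03 0 0 0" --pt "0 -0.13 0 0.04 0 0 0" --pt "0 -0.12 0 0.06 0 0 0" --pt "0 -0.11 0 0.06 0 0 0" --pt "0 -0.11 0 0.07 0 0 0"

```text
time_s: 15.2
ee_pos: [0.5394, -0.105, 0.0859]
eef_rot: [3.137, 0.007, 1.865]
force: [-4.0, -16.5, 24.4]
grip_width: 0.0125
grip_force: 29.4
```

move_arm --pt "0 -0.1 0 0.09 0 0 0" --pt "0 -0.1 0 0.09 0 0 0" --pt "0 -0.08 0 0.1 0 0 0" --pt "0 -0.08 0 0.11 0 0 0" --pt "0 -0.06 0 0.11 0 0 0" --pt "0 -0.06 0 0.12 0 0 0" --pt "0 -0.06 0 0.12 0 0 0" --pt "0 -0.04 0 0.13 0 0 0" --pt "0 0 0 0 0 0 0"

```text
time_s: 16.1
ee_pos: [0.547, -0.1285, 0.0445]
eef_rot: [3.139, 0.001, 1.866]
force: [-27.6, 11.9, 70.3]
grip_width: 0.0004
grip_force: 35.2
```

The ball slipped out of the grip near the tips. I'll back straight up and look.

move_arm --pt "0 0 0 -0.2 0 0 0" --pt "0 0 0 -0.4 0 0 0" --pt "0.3 0 0 -0.6 0 0 0" --pt "0.5 0 0 -0.6 0 0 0" --pt "0.5 0 0 -0.6 0 0 0" --pt "0.5 0 0 0 0 0 0" --pt "0.5 0 0 0 0 0 0" --force 20

```text
time_s: 16.8
ee_pos: [0.5456, -0.1288, 0.1582]
eef_rot: [-3.141, -0.001, 1.866]
force: [0.4, 0.5, -0.8]
grip_width: 0.0373
grip_force: 0.0
```

Run:
```python
from h import *
o=ctrl.get_obs();c=ctrl.camera('wrist');s=ctrl.camera('scene');print(o['ee_pos'],o['force'],o['grip_width'])
P=campose(c,o);im=c['color'].copy()
for cc,PP,n in((c,P,'w'),(s,campose(s),'s')):
  for d in ctrl.cut_out('cam_ball',cc)[:2]:
    m=d['mask'].astype(np.uint8);k=max(cv2.findContours(m,0,1)[0],key=cv2.contourArea);print(n,round(d['conf'],2),np.round(d['centre'],1),cv2.minEnclosingCircle(k))
for th in(.2,.5,.8,1.1,1.4,1.75):
    print(th,proj(c,P,W(JP,(0,.108-.179-.072*np.cos(th),.047+.072*np.sin(th))))[0].round(0))
cv2.imwrite('pics/w9.png',np.hstack([cv2.resize(im[0:280,180:460],(500,500)),cv2.resize(s['color'][110:260,240:330],(300,500),interpolation=cv2.INTER_CUBIC)]))
```

```text
[ 0.5455988  -0.128751    0.15816666] [ 0.40499935  0.45786173 -0.7662645 ] 0.037312375496796356
w 0.89 [162.4 319.1] ((320.0, 158.0), 46.27104187011719)
s 0.72 [165.8 291.8] ((289.0, 170.0), 14.4223051071167)
0.2 [319. 193.]
0.5 [318. 191.]
0.8 [318. 181.]
1.1 [318. 164.]
1.4 [318. 140.]
1.75 [318. 108.]
```

View pics/w9.png

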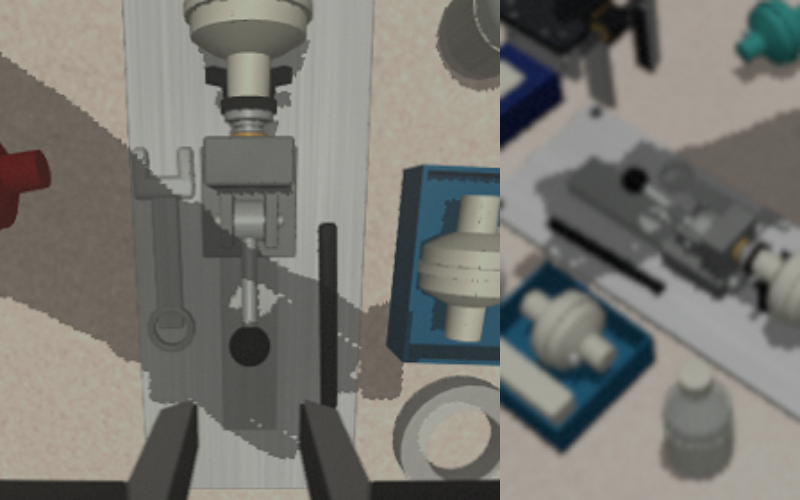

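The lever is already about down. The ball is at wrist pixel (319,194) and scene (280,164), the nose is still pressed in against the filter, and bystanders look untouched. I'll check the ball's height by triangulation.

Run:
```python
from h import *
from scipy.optimize import least_squares
o=ctrl.get_obs();c=ctrl.camera('wrist');s=ctrl.camera('scene');P=campose(c,o);S=campose(s)
def cen(im,u,v,r):  # darkest blob centroid
    g=cv2.cvtColor(im,cv2.COLOR_BGR2GRAY)[v-r:v+r,u-r:u+r];m=g<45;ys,xs=np.nonzero(m);return u-r+xs.mean(),v-r+ys.mean(),m.sum()
a=cen(c['color'],319,194,16);b=cen(s['color'],280,164,7);print(a,b)
X=tri(ray(c,P,(a[1],a[0])),ray(s,S,(b[1],b[0])));J=np.array([[np.cos(JP[2]),np.sin(JP[2])],[-np.sin(JP[2]),np.cos(JP[2])]])@(X[:2]-JP[:2])
print(X.round(4),'jig',J.round(4))
f=lambda q:np.r_[proj(c,P,W(JP,(0,q[0]-.179-.072*np.cos(q[1]),.047+.072*np.sin(q[1]))))[0]-a[:2],proj(s,S,W(JP,(0,q[0]-.179-.072*np.cos(q[1]),.047+.072*np.sin(q[1]))))[0]-b[:2]]
r=least_squares(f,[.1,.3]);print(r.x,r.fun.round(1))
```

```text
(np.float64(319.8031496062992), np.float64(193.96062992125985), np.int64(381)) (np.float64(279.8536585365854), np.float64(163.78048780487805), np.int64(41))
[ 0.5466 -0.1308  0.0589] jig [ 0.0007 -0.1427]
[0.10683862 0.14730514] [-0.9 -0.1 -0.2 -0. ]
```

The fit gives carriage ≈ 0.107 and ball height 59 mm, so the lever is down. One gentle press on the ball with the fingers shut will make sure of the lock.

move_arm --pt "0 -0.04 0 0.4 0 0 0" --pt "0 0 0 0.4 0 0 0" --pt "0 0 0 0.4 0 0 0" --pt "0 0 0 0.3 0 0 0" --pt "0 0 0 0.15 0 0 0" --pt "0 0 0 0 0 0 0"

```text
time_s: 17.7
ee_pos: [0.546, -0.1307, 0.0754]
eef_rot: [-3.14, -0.001, 1.866]
force: [0.4, -0.2, 0.3]
grip_width: 0.0022
grip_force: 0.0
```

move_arm --pt "0 0 0 0.05 0 0 0" --pt "0 0 0 0 0 0 0"

```text
time_s: 17.9
ee_pos: [0.5467, -0.131, 0.0743]
eef_rot: [3.141, 0.0, 1.866]
force: [0.3, 0.7, -0.6]
grip_width: 0.0002
grip_force: 0.0
```

move_arm --pt "0 0 0 0.03 0 0 0" --pt "0 0 0 0 0 0 0"

```text
time_s: 18.1
ee_pos: [0.5466, -0.1309, 0.0726]
eef_rot: [3.141, 0.0, 1.866]
force: [0.7, 0.7, 0.0]
grip_width: 0.0006
grip_force: 0.0
```

move_arm --pt "0 0 0 0.03 0 0 0" --pt "0 0 0 0 0 0 0"

```text
time_s: 18.3
ee_pos: [0.5464, -0.1309, 0.0708]
eef_rot: [-3.142, -0.0, 1.866]
force: [0.3, -1.2, -0.2]
grip_width: 0.0005
grip_force: 0.0
```

No contact yet. This agrees with the earlier contacts, where the fingertips acted about 26 mm above the reported TCP. I'll go on down to about 0.047.

move_arm --pt "0 0 0 0.1 0 0 0" --pt "0 0 0 0.1 0 0 0" --pt "0 0 0 0.1 0 0 0" --pt "0 0 0 0.1 0 0 0" --pt "0 0 0 0.04 0 0 0" --pt "0 0 0 0 0 0 0"

```text
time_s: 18.9
ee_pos: [0.5463, -0.1309, 0.0484]
eef_rot: [-3.141, -0.0, 1.866]
force: [-0.8, 0.4, 0.2]
grip_width: 0.0001
grip_force: 0.0
```

move_arm --pt "0 0 0 0.04 0 0 0" --pt "0 0 0 0 0 0 0"

```text
time_s: 19.1
ee_pos: [0.5468, -0.131, 0.0475]
eef_rot: [3.141, 0.001, 1.866]
force: [-2.3, 1.0, 5.6]
grip_width: 0.0002
grip_force: 2.9
```

move_arm --pt "0 0 0 0.03 0 0 0" --pt "0 0 0 0 0 0 0"

```text
time_s: 19.3
ee_pos: [0.547, -0.1311, 0.047]
eef_rot: [3.14, 0.001, 1.866]
force: [-6.2, 1.6, 15.8]
grip_width: 0.0006
grip_force: 7.9
```

Firm at 15.8 N, so the lever is on its lower stop and locked. On to the valve.

Run:
```python
from h import *
o=ctrl.get_obs();x,y,z=o['ee_pos'];g=W(JP,(.11,.16,0))
plan(.6,[(x,y,.16,1.866,None),(g[0],g[1],.16,.295,None)])
```

```text
15 [[0.6,0.0,0.0,-0.75,0.0,0.0,0.0],[0.6,0.0,0.0,-0.76,0.001,0.001,0.0],[0.6,0.0,0.0,-0.75,0.0,0.0,0.0],[0.6,0.5,0.18,0.0,0.0,0.0,0.131],[0.6,0.53,0.12,0.0,0.0,0.0,0.131],[0.6,0.53,0.04,0.0,0.0,0.0,0.131],[0.6,0.54,-0.03,0.0,0.0,0.0,0.131],[0.6,0.53,-0.09,0.0,0.0,0.0,0.131],[0.6,0.51,-0.16,0.0,0.0,0.0,0.13],[0.6,0.48,-0.23,0.0,0.0,0.0,0.131],[0.6,0.46,-0.29,0.0,0.0,0.0,0.131],[0.6,0.41,-0.35,0.0,0.0,0.0,0.131],[0.6,0.36,-0.4,0.0,0.0,0.0,0.131],[0.6,0.3,-0.44,0.0,0.0,0.0,0.131],[0.6,0.25,-0.47,0.0,0.0,0.0,0.131]]
```

move_arm --pt "0 0 0 -0.75 0 0 0" --pt "0.6 0 0 -0.76 0 0 0" --pt "0.6 0 0 -0.75 0 0 0" --pt "0.6 0.5 0.18 0 0 0 0.131" --pt "0.6 0.53 0.12 0 0 0 0.131" --pt "0.6 0.53 0.04 0 0 0 0.131" --pt "0.6 0.54 -0.03 0 0 0 0.131" --pt "0.6 0.53 -0.09 0 0 0 0.131" --pt "0.6 0.51 -0.16 0 0 0 0.13" --pt "0.6 0.48 -0.23 0 0 0 0.131" --pt "0.6 0.46 -0.29 0 0 0 0.131" --pt "0.6 0.41 -0.35 0 0 0 0.131" --pt "0.6 0.36 -0.4 0 0 0 0.131" --pt "0.6 0.3 -0.44 0 0 0 0.131" --pt "0.6 0.25 -0.47 0 0 0 0.131" --pt "0.6 0 0 0 0 0 0"

```text
time_s: 20.9
ee_pos: [0.5625, 0.193, 0.1582]
eef_rot: [-3.141, -0.0, 0.293]
force: [-0.6, 0.4, -0.4]
grip_width: 0.0564
grip_force: 0.0
```

Run:
```python
from h import *
o=ctrl.get_obs();c=ctrl.camera('wrist');s=ctrl.camera('scene');P=campose(c,o);print(o['ee_pos'],o['eef_rot'],o['time_s'])
S=campose(s)
for cc,PP in((c,P),(s,S)):
  pr=lambda X:proj(cc,PP,W(JP,X))[0].round(1)
  print('pred grip',pr((.11,.16,.104)),'axis',pr((0,.16,.1)),'mark',pr((.064*np.cos(.88),.16+.064*np.sin(.88),.09)))
  for n in('set_mark_line','set_mark','valve_grip','valve_axis','valve'):
    for d in ctrl.cut_out(n,cc)[:2]:
      m=d['mask'].astype(np.uint8);k=max(cv2.findContours(m,0,1)[0],key=cv2.contourArea)
      print(n,round(d['conf'],2),np.round(d['centre'][::-1],1),int(m.sum()),np.round(cv2.minAreaRect(k)[0],1),np.round(cv2.minAreaRect(k)[1],1),round(cv2.minAreaRect(k)[2],1))
```

```text
[0.5625397  0.19301542 0.15822311] [-3.14124543e+00 -2.08773889e-04  2.93152736e-01] 20.9
pred grip [322.2 203. ] axis [322.  306.3] mark [272.8 265.3]
set_mark_line 0.68 [277.1 264.4] 264 [274.9 267.9] [14.1 23. ] 32.0
set_mark 0.56 [277.1 267.9] 266 [276. 268.] [14.3 23.3] 26.6
valve_grip 0.6 [321.8 223.7] 2430 [319.4 234. ] [134.1  22. ] 89.5
valve_axis 0.59 [428.5 240.8] 25430 [449.5 233.5] [135. 379.] 90.0
valve_axis 0.34 [320.7 222.9] 2412 [320. 234.] [134.  24.] 90.0
valve 0.89 [319.4 226.6] 2452 [320. 234.] [134.  24.] 90.0
pred grip [345.4 242.5] axis [370.8 212.1] mark [377.8 235.9]
set_mark_line 0.48 [378.3 237.2] 65 [379.5 238. ] [10.  7.] 90.0
set_mark 0.49 [381.5 237.4] 57 [379.8 237.8] [7.8 7.1] 45.0
valve_grip 0.49 [347.9 242.6] 154 [348.2 242.1] [ 6.1 28.7] 38.7
valve_axis 0.71 [309.9 204.2] 5827 [316. 205.] [175.5  63.3] 29.1
valve 0.64 [349.9 243.3] 174 [348.5 241.8] [ 6.9 29.3] 39.3
valve 0.43 [231.  139.7] 1023 [236.6 141. ] [26. 43.] 53.1
```

```bash
cat >> h.py <<'E'
def tojig(X): 
    c,s=np.cos(JP[2]),np.sin(JP[2]);d=np.array(X)[:2]-JP[:2];return np.array([c*d[0]+s*d[1],-s*d[0]+c*d[1]])
def mark(c,P,u,v,r=16):
    g=cv2.cvtColor(c['color'],cv2.COLOR_BGR2GRAY);w=g[v-r:v+r,u-r:u+r];return w
E
python3 - <<'E'
from h import *
o=ctrl.get_obs();c=ctrl.camera('wrist');P=campose(c,o)
np.set_printoptions(linewidth=250)
w=mark(c,P,275,267,17);print(w[::1,::1]//10)
g=cv2.cvtColor(c['color'],cv2.COLOR_BGR2GRAY)
for r in (180,200,220,240,260,280,290): print(r,(g[r,300:345]//10))
E
```

```text
[[ 6  7  6 ...  8  7  8]
 [ 6  7  6 ...  7  8  7]
 [ 7  6  6 ...  8  8  8]
 ...
 [ 2  3  3 ...  9 10 10]
 [ 3  3  3 ...  7  9 10]
 [ 3  3  3 ...  7  7  8]]
180 [ 3  3  3  3  3  3  3  3  3  3  3  4  3  4  3  4  4  3  3  3  3  3  3  4  3  3  5  9 10 10 10 10 10 10 10 10  9  9  9 10 10 10 10 10 10]
200 [12 10  9  9  9  9  9  5  3  3  3  3  3  3  3  2  3  3  3  3  3  3  3  3  3  3  4  8 10 13 16 15 15 15 16 15 15 15 15 15 15 16 16 15 16]
220 [9 9 9 9 9 9 9 6 3 3 3 3 3 3 3 3 4 3 4 3 3 3 3 3 3 3 3 8 9 9 9 9 9 9 9 9 9 9 9 9 9 9 9 9 9]
240 [ 8  8  8  8  8  8  8  8  7  8 12 14 14 13 13 14 11  5 11 14 13 13 13 13 13  9  7  8  9  9  9  9  9  9  9  9  9  9  9  9  9  9  9  9  9]
260 [9 9 9 9 9 9 9 9 9 9 8 8 8 8 7 8 7 4 5 7 8 7 8 8 8 9 9 9 9 9 9 9 9 9 9 9 9 9 9 9 9 9 9 8 9]
280 [6 6 7 7 6 7 6 7 6 7 7 7 8 7 7 8 8 5 4 7 7 7 7 7 7 7 7 7 7 6 7 6 7 7 6 6 6 6 7 7 7 7 7 7 6]
290 [6 7 7 7 7 7 7 7 7 6 5 7 8 8 7 7 8 5 3 7 8 7 7 7 7 6 5 5 7 7 7 7 7 7 7 7 6 7 7 7 7 7 7 7 7]
```

Run:
```python
from h import *
import sys
o=ctrl.get_obs();c=ctrl.camera('wrist');P=campose(c,o)
g=cv2.cvtColor(c['color'],cv2.COLOR_BGR2GRAY)
for r in range(250,286): print(r,' '.join('%2d'%(v//10) for v in g[r,255:298]))
for u,v in((317.4,215),(317.4,290)): print(tojig(atz(c,P,(v,u),.1)).round(4))
```

```text
250  7  7  7  7  7  6  6  4  3  4  3  4  4  3  3  3  3  3  3  3 11 14 13 13 14 13 13 13 13 10  4  7 12 11  8  8  8  8  7  8  8  8  8
251  7  6  6  7  6  6  5  3  3  3  3  3  3  3  3  3  3  3  3  3 12 16 14 13 13 13 13 13 13 13 10  4  9  9  7  8  7  8  8  7  8  8  8
252  6  7  7  7  6  6  4  3  3  3  3  3  3  3  3  3  3  3  3  8 12 15 15 15 14 13 13 13 13 13 14 10  5  7  8  8  8  8  8  8  8  8  8
253  7  7  6  7  6  5  4  3  3  3  3  3  3  3  3  3  3  3  3 10 13 14 15 16 16 14 13 13 13 13 13 12  7  4  7  8  8  8  8  8  8  8  8
254  7  7  7  7  6  5  3  3  3  3  3  3  3  3  4  3  3  3  3  6 11 13 14 15 15 14 13 13 13 13 13 13 10  3  6  8  8  8  7  8  8  8  8
255  7  7  7  7  5  4  3  3  3  3  3  3  4  3  3  3  3  3  4  4 11 14 13 15 15 16 16 14 13 13 13 13 11  7  8  8  8  8  8  8  7  8  8
256  7  6  7  6  5  3  3  3  3  3  3  3  3  4  4  3  3  3  4  3  3  5 11 15 15 16 16 17 15 13 13 13 13 14 11  8  7  8  7  7  7  8  8
257  7  6  7  6  5  3  3  4  3  3  3  3  3  3  3  3  3  3  5  6  4  3  4 10 14 15 15 15 14 14 13 13 13 10  8  7  8  8  8  7  7  8  8
258  7  7  6  5  3  3  3  3  3  3  3
[... 3019 characters left out ...]
  7
281  3  3  3  3  3  3  2  3  3  3  8 14 15 16 16 15 13 13 13  9  7  8  9 10  9  7  7  8  9 10 10 10  8  8 10 10 10  8  6  7  7  6  7
282  3  3  3  3  3  3  3  3  3  4  9 13 14 16 16 16 14 13 12  8  7  7  7  9  9  7  7  7  7  9 10  9  7  7  7  9 10  8  7  7  7  7  7
283  3  3  3  2  3  3  3  3  2  6 12 13 13 14 15 16 15 14 11  7  7  8  7  7  7  7  7  7  7  7  7  7  7  7  7  7  8  8  7  7  7  7  7
284  3  3  3  3  2  3  3  3  3  8 13 13 13 12 12 14 15 14 10  7  8  8  8  8  8  8  8  8  8  8  8  8  8  8  7  8  8  8  7  7  7  7  7
285  3  3  3  3  3  3  3  2  4  9 13 13 13 13 12 12 12 11  8  8  8  8  8  8  8  8  8  8  8  8  8  8  8  8  8  8  8  7  7  7  7  7  7
[0.0967 0.1617]
[0.0182 0.1618]
```

Run:
```python
from h import *
o=ctrl.get_obs();c=ctrl.camera('wrist');P=campose(c,o)
L=[tojig(atz(c,P,(r,u),.09)) for r,u in((267,270),(268,271),(269,272),(270,273.2),(271,274.6),(272,275.8),(273,277),(274,278.3))]
ax=np.array([0,.1617])  # lever line seen at jig y .1617
for q in L: print(q.round(4),np.arctan2(q[1]-ax[1],q[0]).round(3),np.arctan2(q[1]-ax[1],q[0]-.001).round(3),np.linalg.norm(q-ax).round(4))
v=L[-1]-L[0];print('dir',np.arctan2(-v[1],-v[0]))
# scene check: rays to top of mark
```

```text
[0.0382 0.2096] 0.899 0.911 0.0613
[0.037  0.2087] 0.903 0.916 0.0598
[0.0359 0.2077] 0.908 0.922 0.0584
[0.0348 0.2066] 0.911 0.925 0.0568
[0.0337 0.2052] 0.912 0.926 0.055
[0.0326 0.204 ] 0.915 0.93 0.0534
[0.0314 0.2028] 0.918 0.934 0.0518
[0.0303 0.2016] 0.921 0.937 0.0501
dir 0.7993094777029313
```

The lever's centre line runs at column 317.4 and the white line from (270,267) to (278,274), which puts the set mark at about 0.88–0.91 rad. I'll go down and grip the valve lever.

move_arm --pt "0.6 0 -0.02 0.5 0 0 0" --pt "0.6 0 0 0.5 0 0 0" --pt "0.6 0 0 0.5 0 0 0" --pt "0.6 0 0 0.46 0 0 0" --pt "0.6 0 0 0 0 0 0" --pt "0 0 0 0 0 0 0" --pt "0 0 0 0 0 0 0" --pt "0 0 0 0 0 0 0" --pt "0 0 0 0 0 0 0" --pt "0 0 0 0 0 0 0" --pt "0 0 0 0 0 0 0" --force 8

```text
time_s: 22.75
ee_pos: [0.5626, 0.1917, 0.0608]
eef_rot: [-3.141, -0.001, 0.295]
force: [0.0, 1.3, 2.2]
grip_width: 0.018
grip_force: 8.0
```

Run:
```python
from h import *
o=ctrl.get_obs();print(o['ee_pos'],o['eef_rot'],tojig(o['ee_pos']),o['time_s'])
n=14;da=.75/n;r=.11
# per row: chord in the tool frame: tool y=(sin,-cos) => tangential (anticlockwise) is -tool y
print(n,da,'tx',-r*(1-np.cos(da))/.05,'ty',-r*np.sin(da)/.05)
```

```text
[0.56258751 0.19172986 0.06077375] [-3.14136282e+00 -6.44339301e-04  2.94894642e-01] [0.10985063 0.16124573] 22.75
14 0.05357142857142857 tx -0.00315613283184657 ty -0.11780077795020054
```

move_arm --pt "0 -0.003 -0.118 0 0 0 -0.0536" --pt "0 -0.003 -0.118 0 0 0 -0.0536" --pt "0 -0.003 -0.118 0 0 0 -0.0536" --pt "0 -0.003 -0.118 0 0 0 -0.0536" --pt "0 -0.003 -0.118 0 0 0 -0.0536" --pt "0 -0.003 -0.118 0 0 0 -0.0536" --pt "0 -0.003 -0.118 0 0 0 -0.0536" --pt "0 -0.003 -0.118 0 0 0 -0.0536" --pt "0 -0.003 -0.118 0 0 0 -0.0536" --pt "0 -0.003 -0.118 0 0 0 -0.0536" --pt "0 -0.003 -0.118 0 0 0 -0.0536" --pt "0 -0.003 -0.118 0 0 0 -0.0536" --pt "0 -0.003 -0.118 0 0 0 -0.0536" --pt "0 -0.003 -0.118 0 0 0 -0.0536" --pt "0 0 0 0 0 0 0" --force 12

```text
time_s: 24.25
ee_pos: [0.5121, 0.2549, 0.0608]
eef_rot: [3.142, 0.0, 1.046]
force: [-3.1, -2.2, 5.3]
grip_width: 0.0179
grip_force: 12.0
```

Run:
```python
from h import *
o=ctrl.get_obs();e=tojig(o['ee_pos']);print(e,'angle by position',np.arctan2(e[1]-.1612,e[0]),'by yaw',o['eef_rot'][2]-.2949,np.hypot(e[0],e[1]-.1612))
c=ctrl.camera('wrist');P=campose(c,o);g=cv2.cvtColor(c['color'],cv2.COLOR_BGR2GRAY)
print('pred mark .9',proj(c,P,W(JP,(.064*np.cos(.9),.1612+.064*np.sin(.9),.09))),'axis',proj(c,P,W(JP,(0,.1612,.1))))
for d in ctrl.cut_out('set_mark_line',c)[:2]: print(d['conf'],d['centre'],d['mask'].sum())
for r in range(246,304,2): print(r,' '.join('%2d'%(v//10) for v in g[r,284:350]))
```

```text
[0.07990123 0.2363711 ] angle by position 0.7549048671334693 by yaw 0.7515676777897762 0.10970369465328296
pred mark .9 [[305.80821894 303.86743807]] axis [[319.78786855 388.95185426]]
0.6 [291.6, 304.9] 166
246  6  6  6  6  6  6  6  6  6  6  6  6  6  6  6  5  3  2  2  2  2  2  2  2  3  2  2  3  2  2  1  2  2  2  2  2  2  2  2  2  2  2  2  1  2  2  2  2  2  2  2  2  2  2  3  5  6  6  6  6  6  6  6  6  6  6
248  6  6  6  6  6  6  6  6  6  6  6  6  6  6  6  5  3  2  2  2  2  2  2  2  2  2  2  2  2  2  2  2  2  2  2  2  2  2  2  2  2  2  2  2  2  1  2  2  2  2  2  2  2  2  2  5  6  6  6  6  6  6  6  6  6  6
250  6  6  6  6  6  6  6  6  6  6  6  6  6  6  5  4  3  2  2  2  2  2  2  2  3  2  2  2  2  2  2  2  3  2  2  2  1  2  2  2  2  2  1  2  2  2  2  2  2  2  2  2  2  2  2  4  6  6  6  6  6  6  6  6  6  6
252  6  6  6  6  6  6  6  6  6  6  6  6  6  6  5  2  2  2  2  2  2  2  2  2  2  2  2  2  2  2  2  2  2  2  2  2  2  2  2  2  3  2  2  2  2  2  2  2  2  2  2  2  2  2  2  3  5  6  6  6  6  6  6  6  6  6
254  6  6  6  6  6  6  6  6  6  6  6  6  6  6  4  3  2  2  2  2  3  1  2  2  2  2  2
[... 4265 characters left out ...]
8  1  3  6  8  8  7  7  7  7  7  7  7 10 12 12 12 12 12 10  5  1  2  2  2  2  4  5  5  6  6  6
298  4  5  6  6  6  6  5  6  5  5  3  2  2  2  2  1  3  4  3  7  9  9  6  3 10 13 12 12 12 12 12 12 12 12  8  1  5 11 12 10  9  9 11  9  7  7  7  9 10 12 12 12 12 12  6  0  2  2  2  2  4  5  5  6  6  6
300  4  5  5  5  6  5  5  5  5  5  3  2  3  2  2  2  3  3  3  5  7  9  7  3  9 12 12 11 11 11 11 11 12 10  5  2  4 10 11 11 11 11 11 11 11 12 11 11 11 11 11 11 11 12  6  2  1  2  2  2  4  5  5  5  5  6
302  3  3  3  3  3  3  3  3  3  3  3  3  3  3  3  2  2  3  2  3  2  2  3  2  2  2  3  2  2  2  2  2  2  2  2  3  2  2  2  2  2  2  3  2  2  2  2  2  2  2  2  2  2  2  2  3  3  3  3  3  2  2  3  2  2  3
```

The valve stands at about 0.75 rad. I'll release and rise to compare the lever with the mark from above.

move_arm --pt "0.7 0 0 0 0 0 0" --pt "0.7 0 0 0 0 0 0" --pt "0.7 0 0 -0.1 0 0 0" --pt "0.7 -0.1 0 -0.6 0 0 0" --pt "0.7 -0.35 0 -0.7 0 0 0" --pt "0.7 -0.35 0 -0.7 0 0 0" --pt "0.7 0 0 0 0 0 0" --pt "0.7 0 0 0 0 0 0"

```text
time_s: 25.15
ee_pos: [0.4926, 0.2202, 0.166]
eef_rot: [3.141, -0.001, 1.044]
force: [-0.5, -0.0, -1.0]
grip_width: 0.0659
grip_force: 0.0
```

Run:
```python
from h import *
o=ctrl.get_obs();e=tojig(o['ee_pos']);print(e,o['eef_rot'],o['time_s'])
c=ctrl.camera('wrist');P=campose(c,o);g=cv2.cvtColor(c['color'],cv2.COLOR_BGR2GRAY)
pm=proj(c,P,W(JP,(.064*np.cos(.9),.1612+.064*np.sin(.9),.09)))[0];pa=proj(c,P,W(JP,(0,.1612,.1)))[0];print('mark',pm,'axis',pa)
for d in ctrl.cut_out('set_mark_line',c)[:2]: print(d['conf'],d['centre'],d['mask'].sum())
u,v=pm.round().astype(int)
print('cols from',u-26)
for r in range(v-16,v+20): print(r,' '.join('%2d'%(x//10) for x in g[r,u-26:u+30]))
u,v=pa.round().astype(int)
print('axis cols from',u-24)
for r in range(v-22,v+22,2): print(r,' '.join('%2d'%(x//10) for x in g[r,u-24:u+24]))
```

```text
[0.05121647 0.20885462] [ 3.14057864e+00 -1.32355335e-03  1.04448332e+00] 25.15
mark [309.20754867 203.53447241] axis [319.05913502 267.23475566]
0.88 [199.4, 303.3] 423
cols from 283
188  9  9  9  9  9  9  9  9  9  9  9  9  9  9  9  9  9  9  7  6  6  6  6  7  7  6  6  6  7  7  7  7  7  7  7  4  4  7  7  7  7  7  7  8  8  8  9  8  8  8  8  8  9  9  8  9
189  9  9  9  9  9  9  9  9  9  9  9  9  9  9  9  9  9  9  8  6  6  6  6  7  7  7  6  6  7  7  7  7  7  7  7  4  4  7  7  7  7  7  7  8  9  8  8  8  8  8  9  8  8  8  9  9
190  9  9  9  9  9  9  9  9  9  9  9  9  9  9  9  9  9  9  8  6  6  6  6  7  7  7  6  6  7  7  7  7  7  8  7  4  4  7  7  7  7  7  7  8  8  8  8  8  8  8  8  9  8  8  9  9
191  9  9  9  9  9  9  9  9  9  9  9  9  9  9  9  9  9  9  8  6  6  6  6  8  9  7  6  7  7  7  7  7  7  7  7  4  4  7  7  7  7  7  7  8  9  8  8  8  8  8  8  8  8  8  8  9
192  9  9  9  9  9  9  9  9  9  9  9  9  9  9  9  9  9  9  8  6  6  6  6  8  9  8  7  6  6  7  7  7  7  7  7  4  4  7  7  7  7  7  7  8  8  9  8  8  8  8  8  8  8  8  8  8
193  9  9  9  9  9  9  9  9  9  9  9  8  9  8  6  6  5  
[... 7850 characters left out ...]
  8  8  8  8  8  8  8  8  8  7  7  7  7  7  7  8  8  8  8  8 13 11  7  6  6  6  6  6  6  6  6  6  6  6  6  7
281  8  8  8  8  9  8  8  8  8  9  9  8  8  9  8  8  8  8  8  8  7  7  7  7  7  7  8  8  8  8  8  8 13 12  7  6  6  6  6  6  6  6  6  6  6  6  6  6
283  8  8  8  8  8  9  8  9  8  8  8  9  9  8  8  9  8  8  8  7  7  7  7  7  7  8  8  8  8 10 13 14 14 12  7  6  6  6  6  6  6  6  6  6  6  6  6  6
285  8  8  8  8  8  8  8  8  8  9  8  8  8  8  8  9  8  8  7  7  7  7  7  7  6  5  6  8  8 13 14 14 14 12  8  6  6  6  6  6  6  6  6  6  6  6  6  6
287  8  8  8  8  8  8  8  8  8  8  9  8  8  8  8  8  8  7  7  7  7  7  7  6  6  6  6 12 14 14 14 14 14 13  9  5  6  6  6  6  6  6  6  6  6  6  7  7
```

Run:
```python
from h import *
o=ctrl.get_obs();c=ctrl.camera('wrist');P=campose(c,o);g=cv2.cvtColor(c['color'],cv2.COLOR_BGR2GRAY).astype(float)
def lin(rows,lo,hi,bright,z,slope=0,r0=0):
    X=[]
    for r in rows:
        a=int(round(lo+slope*(r-r0)));w=g[r,a:a+hi];w=np.clip(w-60,0,None) if bright else np.clip(60-w,0,None)
        X.append(tojig(atz(c,P,(r,a+(w*np.arange(hi)).sum()/w.sum()),z)))
    X=np.array(X);m=X.mean(0);v=np.linalg.svd(X-m)[2][0];v*=np.sign(v[0]);return m,np.arctan2(v[1],v[0])
m,a=lin(range(195,213),305,6,True,.09,3.6/21,195);print('mark line',m,a)
for z in(.101,.104):
    l,b=lin(range(188,240),315,8,False,z);print('lever',l,b)
    ax=tojig(atz(c,P,(270,319),z));print('axis cap',ax,'mark about line-of-lever axis:')
    # axis assumed on lever line; x=0
    for x0 in(-.001,0,.001,.002):
        y0=l[1]+(x0-l[0])*np.tan(b);print(x0,round(y0,4),'mark ang',np.arctan2(m[1]-y0,m[0]-x0).round(4),'diff',(np.arctan2(m[1]-y0,m[0]-x0)-b).round(4))
```

```text
mark line [0.03979856 0.21145266] 0.9347194214848421
lever [0.04119927 0.20010262] 0.7591460108589055
axis cap [-0.00197925  0.16028343] mark about line-of-lever axis:
-0.001 0.1601 mark ang 0.8998 diff 0.1406
0 0.161 mark ang 0.9028 diff 0.1436
0.001 0.162 mark ang 0.9059 diff 0.1468
0.002 0.1629 mark ang 0.9092 diff 0.1501
lever [0.04192438 0.2007824 ] 0.7591460108589055
axis cap [-0.00077195  0.16140789] mark about line-of-lever axis:
-0.001 0.1601 mark ang 0.8999 diff 0.1407
0 0.161 mark ang 0.9029 diff 0.1437
0.001 0.162 mark ang 0.906 diff 0.1469
0.002 0.1629 mark ang 0.9093 diff 0.1501
```

The lever is at 0.759 and the mark at about 0.903, so 0.143 rad remains. I'll regrip, turn 0.12 and look again.

move_arm --pt "0.6 0.4 0 0.4 0 0 0" --pt "0.6 0.4 0 0.6 0 0 0" --pt "0.6 0 0 0.6 0 0 0" --pt "0.6 0 0 0.5 0 0 0" --pt "0 0 0 0 0 0 0" --pt "0 0 0 0 0 0 0" --pt "0 0 0 0 0 0 0" --pt "0 0 0 0 0 0 0" --pt "0 0 0 0 0 0 0" --pt "0 -0.001 -0.066 0 0 0 -0.03" --pt "0 -0.001 -0.066 0 0 0 -0.03" --pt "0 -0.001 -0.066 0 0 0 -0.03" --pt "0 -0.001 -0.066 0 0 0 -0.03" --pt "0 0 0 0 0 0 0" --pt "0 0 0 0 0 0 0" --force 12

```text
time_s: 26.8
ee_pos: [0.5005, 0.261, 0.0611]
eef_rot: [3.141, -0.001, 1.167]
force: [-2.6, -0.5, 7.5]
grip_width: 0.0181
grip_force: 12.0
```

move_arm --pt "0.7 0 0 0 0 0 0" --pt "0.7 0 0 0 0 0 0" --pt "0.7 0 0 -0.1 0 0 0" --pt "0.7 -0.1 0 -0.6 0 0 0" --pt "0.7 -0.35 0 -0.7 0 0 0" --pt "0.7 -0.35 0 -0.7 0 0 0" --pt "0.7 0 0 0 0 0 0" --pt "0.7 0 0 0 0 0 0"

```text
time_s: 27.6
ee_pos: [0.485, 0.224, 0.166]
eef_rot: [3.141, -0.001, 1.165]
force: [-0.3, 0.5, -1.1]
grip_width: 0.0656
grip_force: 0.0
```

Run:
```python
from h import *
o=ctrl.get_obs();print(tojig(o['ee_pos']),o['ee_pos'],o['eef_rot'],o['time_s'])
c=ctrl.camera('wrist');P=campose(c,o);g=cv2.cvtColor(c['color'],cv2.COLOR_BGR2GRAY).astype(float)
X=[]
for r in range(186,242):
    w=np.clip(60-g[r,314:323],0,None)
    if w.sum()>5: X.append(tojig(atz(c,P,(r,314+(w*np.arange(9)).sum()/w.sum()),.102)))
X=np.array(X);m=X.mean(0);v=np.linalg.svd(X-m)[2][0];v*=np.sign(v[0]);print(len(X),'lever',m,np.arctan2(v[1],v[0]))
for z,rad in((.09,.052),(.09,.076)): print('pred .903 at rad',rad,proj(c,P,W(JP,(rad*np.cos(.903),.161+rad*np.sin(.903),z))))
for r in range(184,222,2): print(r,' '.join('%2d'%(x//10) for x in g[r,290:346]))
```

```text
[0.04501623 0.21465715] [0.48501855 0.22396856 0.16596739] [ 3.14058834e+00 -1.08214267e-03  1.16494710e+00] 27.6
55 lever [0.03641854 0.20532658] 0.8775469203856783
pred .903 at rad 0.052 [[317.48008052 214.69080331]]
pred .903 at rad 0.076 [[316.63409418 190.98422631]]
184  9  9  9  9  9  9  9  9  9  9  9  9  9  9  9  8  9  9  9  9  9  8  7  7  7  7  7  6  3  5  7  7  7  7  7  7  8  9  8  9  8  8  8  8  9  8  8  9  8  8  9  8  9  9  8  8
186  9  9  9  9  9  9  9  9  9  9  9  9  9  9  9  9  9  9  8  9  9  8  7  7  7  7  7  6  3  5  7  7  7  7  7  7  8  9  8  8  8  8  8  8  8  8  8  8  8  8  9  9  8  8  9  9
188  9  9  9  9  9  8  9  9  9  9  9  9  9  9  9  9  9  9  9  9  9  8  7  7  7  7  7  6  4  5  7  7  7  7  7  7  8  9  9  9  8  8  8  8  9  9  8  8  8  8  8  9  8  8  9  9
190  9  9  9  9  9  9  9  9  9  9  8  9  9  9  9  9  9  9  9  9  9  8  7  7  7  7  7  6  4  5  7  7  7  7  7  7  7  8  8  8  9  8  8  8  8  8  8  8  8  8  8  8  8  8  8  8
192  9  9  9  9  9  9  9  9  9  9  9  9  8  9  8  5  4  3  4  4  4  6  7  7  7  7  8  6  4  5  7  7  7  7  7  7  5  3  3  7  9  9  9  8  8  
[... 1739 characters left out ...]
  7  7  7  7
214  7  7  7  7  7  7  7  7  7  7  7  7  7  7  7  7  6  6  6  6  7  7  7  7  7  7  7  6  4  4  7  7  7  7  7  7  7  7  7  7  7  7  7  7  7  7  7  7  7  7  7  7  7  7  7  7
216  7  7  7  7  7  7  7  7  7  7  7  7  7  7  7  7  7  7  7  7  8  7  7  7  7  7  7  6  4  4  6  7  7  7  7  7  7  8  8  8  7  7  7  7  7  7  7  7  7  7  7  7  7  7  7  7
218  7  7  7  7  7  7  7  7  7  7  7  7  8  8  8  8  8  8  8  8  8  8  7  7  7  7  7  6  4  4  6  7  7  7  7  7  8  8  8  8 11 14 15 15 13 11 10  7  7  7  7  7  7  7  7  7
220  7  7  7  7  7  7  7  7  7  6  6  6  5  7  8  8  9  8  8  8  8  8  7  7  7  7  7  7  4  4  6  7  7  7  7  7  8  8  8  8  8 13 15 15 14 11  9  8  8  8  8  8  7  7  7  7
```

The lever's slot is at column 318.5 and the rider's centre at about 316.6, so roughly 0.026 rad remains (lever 0.8775, mark about 0.904). I'll do a last small turn of 0.024, then release.

move_arm --pt "0.6 0.4 0 0.4 0 0 0" --pt "0.6 0.4 0 0.6 0 0 0" --pt "0.6 0 0 0.6 0 0 0" --pt "0.6 0 0 0.5 0 0 0" --pt "0 0 0 0 0 0 0" --pt "0 0 0 0 0 0 0" --pt "0 0 0 0 0 0 0" --pt "0 0 0 0 0 0 0" --pt "0 0 0 0 0 0 0" --pt "0 0 -0.026 0 0 0 -0.012" --pt "0 0 -0.027 0 0 0 -0.012" --pt "0 0 0 0 0 0 0" --pt "0 0 0 0 0 0 0"

```text
time_s: 28.95
ee_pos: [0.4985, 0.2619, 0.0611]
eef_rot: [3.141, -0.001, 1.19]
force: [-0.3, -1.4, 7.1]
grip_width: 0.0177
grip_force: 12.0
```

move_arm --pt "0.7 0 0 0 0 0 0" --pt "0.7 0 0 0 0 0 0" --pt "0.7 0 0 -0.1 0 0 0" --pt "0.7 -0.1 0 -0.6 0 0 0" --pt "0.7 -0.35 0 -0.7 0 0 0" --pt "0.7 -0.35 0 -0.7 0 0 0" --pt "0.7 0 0 0 0 0 0" --pt "0.7 0 0 0 0 0 0"

```text
time_s: 29.75
ee_pos: [0.4835, 0.2246, 0.166]
eef_rot: [3.141, -0.001, 1.189]
force: [0.3, -0.1, -0.4]
grip_width: 0.0657
grip_force: 0.0
```

Run:
```python
from h import *
o=ctrl.get_obs();print(o['eef_rot'],o['time_s'])
c=ctrl.camera('wrist');s=ctrl.camera('scene');S=campose(s);P=campose(c,o);g=cv2.cvtColor(c['color'],cv2.COLOR_BGR2GRAY).astype(float)
X=[]
for r in range(186,242):
    w=np.clip(60-g[r,314:323],0,None)
    if w.sum()>5: X.append(tojig(atz(c,P,(r,314+(w*np.arange(9)).sum()/w.sum()),.102)))
X=np.array(X);m=X.mean(0);v=np.linalg.svd(X-m)[2][0];v*=np.sign(v[0]);print(len(X),'lever',m,np.arctan2(v[1],v[0]))
print(' '.join('%3d'%x for x in range(298,340)))
for r in range(194,214,4): print(' '.join('%3d'%x for x in g[r,298:340]))
gs=cv2.cvtColor(s['color'],cv2.COLOR_BGR2GRAY)[157:171,273:287];ys,xs=np.nonzero(gs<45);print('ball scene',273+xs.mean(),157+ys.mean(),len(xs),'was 279.9 163.8 41')
```

```text
[ 3.14058823e+00 -9.93145814e-04  1.18877870e+00] 29.75
56 lever [0.03525997 0.20567163] 0.8958485281884343
298 299 300 301 302 303 304 305 306 307 308 309 310 311 312 313 314 315 316 317 318 319 320 321 322 323 324 325 326 327 328 329 330 331 332 333 334 335 336 337 338 339
 89  93  92  92  92  92  90  89  66  46  47  47  46  59  76  77  77  73  79  77  52  39  68  77  76  75  76  78  63  45  41  44  41  71  84  85  84  88  88  87  89  86
 79  79  77  77  76  77  75  78  60  43  46  44  44  60  76  77  76  77  76  78  50  38  70  78  71  74  75  76  64  47  44  43  44  66  76  76  76  76  77  76  76  77
 74  77  78  76  77  76  78  78  61  48  42  40  46  57  73  79  78  75  77  75  52  36  68  74  75  76  76  78  62  46  44  44  43  66  74  75  75  75  76  76  76  77
 76  77  78  77  77  74  77  77  58  45  44  45  44  57  70  78  76  74  75  76  51  35  70  75  75  75  75  76  60  47  43  41  44  64  76  77  75  73  76  75  73  75
 75  75  77  77  75  75  77  76  57  48  42  43  44  60  74  79  76  73  77  74  48  40  68  76  73  74  75  76  61  46  41  47  41  67  75  76  74  75  74  76  77  67
ball scene 279.6551724137931 163.86206896551724 29 was 279.9 163.8 41
```

The rider spans columns 306.0–330.8 and the lever 311–326, both centred within 0.3 px (about 0.004 rad, just short of the mark). The cam ball hasn't moved. I'll hand in.

```bash
python3 -c "
from station import ctrl
print(ctrl.hand_in())"
```

```text
the job is handed in; nothing more can be done
None
```

I handed the job in at about 30 s: the filter is clamped, the cam lever is locked down, and the valve lever is on the set mark, about 0.004 rad short of it. The ball slipped from the grip while I was lowering the lever, so the fingers pushed it down with about 70 N at the wrist; the 120 N wrist limit was not passed.

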